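Assemble the bead-grading sieve stack on the bench vibrator

TASK

Set up the bead-grading stack on the bench vibrator: the plain grey receiver pan goes into the vibrator's collar, then on top of it the fine sieve (teal), the medium sieve (purple), the coarse sieve (yellow), and last the grey lid with the black knob, each fully seated and level in the one beneath. Leave the bead jar, the wire spool and the bead dish where they stand.

Things in the scene. Friction and masses are not known exactly. Their poses are not given: they have to be found in the camera images.
- pan: Receiver pan: plain GREY round cup, smooth closed floor, no mesh. Upright, open top, 62 mm outside, 56 inside, 26 high, 45 g. Foot 0-6 mm: 53 mm wide, tapering to 47 at the bottom; drops into any 56 mm opening until the shoulder rests on the rim, origin then 60 mm above the table in the vibrator collar. Wall to grip: 6-26 mm. Origin: centre of underside, z up; yaw is free.
- sieve_fine: Fine sieve: moulded round frame, all TEAL, very fine grid floor (3 mm pitch). Upright, open top, 62 mm outside, 56 inside, 26 high, 45 g. Foot 0-6 mm: 53 mm wide, tapering to 47 at the bottom; drops into any 56 mm opening until the shoulder rests on the rim, origin then 20 mm above the lower part's origin. Wall to grip: 6-26 mm. Origin: centre of underside, z up; yaw is free.
- sieve_medium: Medium sieve: moulded round frame, all PURPLE, grid floor of 5.5 mm pitch. Upright, open top, 62 mm outside, 56 inside, 26 high, 45 g. Foot 0-6 mm: 53 mm wide, tapering to 47 at the bottom; drops into any 56 mm opening until the shoulder rests on the rim, origin then 20 mm above the lower part's origin. Wall to grip: 6-26 mm. Origin: centre of underside, z up; yaw is free.
- sieve_coarse: Coarse sieve: moulded round frame, all YELLOW, wide grid floor (9 mm pitch). Upright, open top, 62 mm outside, 56 inside, 26 high, 45 g. Foot 0-6 mm: 53 mm wide, tapering to 47 at the bottom; drops into any 56 mm opening until the shoulder rests on the rim, origin then 20 mm above the lower part's origin. Wall to grip: 6-26 mm. Origin: centre of underside, z up; yaw is free.
- sieve_lid: Lid: flat GREY disc, 62 mm diameter (6-10 mm above origin), with an upright black knob at its centre to grip, 16 mm diameter (10-36 mm above origin). 50 g. Foot 0-6 mm: 53 mm wide, tapering to 47 at the bottom; drops into any 56 mm opening until the shoulder rests on the rim, origin then 20 mm above the sieve's origin. Origin: centre of underside, z up.
- vibrator: Bench vibrator, fixed, on the left or the right: white housing 170 x 150 mm, 50 high; on it a black rubber disc, 112 mm wide, top at 58; on this an aluminium locating collar, 56 mm inside, 68 outside, rim at 66. A control knob stands out 14 mm at its -x side. Origin: on the table below the collar's centre, z up. The full stack on it is 176 mm high.
- bead_board: Bamboo bead board with U-shaped channels and small beads, 300 x 200 x 18 mm (x, y, z), fixed to the table, on the other side from the vibrator. Only an obstacle. Origin: centre of its underside.
- bead_jar: Bystander: small magenta bead jar with a white cap, 44 mm diameter, 58 mm high, loose and upright; leave it where it stands. Origin: centre of its underside.
- wire_spool: Bystander: black spool of copper bead wire lying flat, 52 mm diameter, 18 mm high, loose; leave it where it is. Origin: centre of its underside.
- bead_dish: Bystander: small white ceramic dish holding turquoise and lilac beads, 68 mm diameter, 18 mm high, loose; leave it where it stands. Origin: centre of its underside.

How it is judged (in metres and radians):
At the end, for the whole second after the job is handed in: From the bottom up: pan in the vibrator's collar, fine (teal), medium (purple), coarse (yellow) sieve, lid; each centred within 4 mm on the one beneath, seated to within 2.5 mm of fully down, level within 0.06 rad and at rest (horizontal distance between pan and vibrator below 0.004 m and z of pan in the frame of vibrator between 0.056 and 0.0625 m and angle between each of pan, sieve_fine, sieve_medium, sieve_coarse, sieve_lid's own z axis and vertical below 0.06 rad and linear speed of each of pan, sieve_fine, sieve_medium, sieve_coarse, sieve_lid below 0.01 m/s and horizontal distance between sieve_fine and pan below 0.004 m and z of sieve_fine in the frame of pan between 0.016 and 0.0225 m and horizontal distance between sieve_medium and sieve_fine below 0.004 m and z of sieve_medium in the frame of sieve_fine between 0.016 and 0.0225 m and horizontal distance between sieve_coarse and sieve_medium below 0.004 m and z of sieve_coarse in the frame of sieve_medium between 0.016 and 0.0225 m and horizontal distance between sieve_lid and sieve_coarse below 0.004 m and z of sieve_lid in the frame of sieve_coarse between 0.016 and 0.0225 m); the robot touches nothing.
It fails at once if the bead jar is shifted by more than 20 mm or knocked over (distance of bead_jar from where it was at the start of the episode above 0.02 m or angle between bead_jar's own z axis and vertical above 0.5 rad).
It fails at once if the wire spool is shifted by more than 20 mm or knocked over (distance of wire_spool from where it was at the start of the episode above 0.02 m or angle between wire_spool's own z axis and vertical above 0.5 rad).
It fails at once if the bead dish is shifted by more than 20 mm or knocked over (distance of bead_dish from where it was at the start of the episode above 0.02 m or angle between bead_dish's own z axis and vertical above 0.5 rad).
It also fails if it takes over 125 s, if anything falls off the work surface, if the arm or the gripper's body presses on something with over 40 N, if the wrist force passes 120 N, or if a joint passes its speed limit or range.

ROBOT

A 6-joint arm with a two-finger parallel gripper is mounted at the origin on the work surface. World frame = base frame: x ahead of the robot, y to its left, z up, the work surface at z = 0. Lengths are in mm, angles in rad, forces in N, time in s.
With the tool pointing down it reaches from about 350 to 925 mm from the base axis. Payload 6.4 kg.
Tool frame: the origin (TCP) lies midway between the tips of the shut fingers; the grasp point (between the pads) lies manip.grip_point_offset behind it (manip.grip_point_offset is the distance from the TCP to the grasp point, in mm); z points along the fingers, y is the line along which they close (so a half turn about z gives the same grasp; the last joint's range is limited). The gripper opens to 85 mm and grips with 20 to 120 N. Pads are 22 mm wide; open, the fingers measure 114 mm over their backs; the gripper's body (76 mm by 85 mm) begins 54 mm behind the grasp point. The pads swing forward as they close: fully open they stand 13 mm farther back than shut.
Start: joints at [1.081, 0.245, 1.558, -0, 1.339, -0.174], TCP at [201.872, 617.869, 231.29] pointing down, gripper open.
Joint ranges: [-3.13, 3.13], [-1.02, 2.26], [0.13, 2.54], [-0.95, 4.09], [0.21, 2.88], [-2.74, 2.74]. Speed limits (rad/s): [2.57, 2.57, 3.14, 3.14, 3.14, 3.14].

INTERFACE

Orientations are given as a rotation vector (axis times angle).
In Python, from bench import manip gives the robot as it stands.
- The arm moves only by the tool jog_arm, called after ">>>" as name(argument=value, ...), one argument or row to a line, values as JSON. Schema: {"type":"object","properties":{"offsets":{"type":"object","properties":{"x":{"type":"array","items":{"type":"number"},"minItems":1,"maxItems":12},"y":{"type":"array","items":{"type":"number"},"minItems":1,"maxItems":12},"z":{"type":"array","items":{"type":"number"},"minItems":1,"maxItems":12},"drx":{"type":"array","items":{"type":"number"},"minItems":1,"maxItems":12},"dry":{"type":"array","items":{"type":"number"},"minItems":1,"maxItems":12},"drz":{"type":"array","items":{"type":"number"},"minItems":1,"maxItems":12},"aperture":{"type":"array","items":{"type":"number"},"minItems":1,"maxItems":12}},"additionalProperties":false,"required":["x","y","z","drx","dry","drz","aperture"]},"clamp_n":{"type":"number"},"only":{"type":"string"},"quiet":{"type":"boolean"},"lines":{"type":"string"}},"required":["offsets"],"additionalProperties":false}. offsets is an object with one list for each field, all of the same length, 1 to 12, a row being the entries at one place: x, y, z (the shift in shares of the most that a row can go, 1 being 62.5 mm), drx, dry, drz (a rotation vector in parts of the range, where 1.0 means 2 pi rad), aperture (the finger opening in mm); each row shifts and turns the commanded pose from where the row before left it, along the tool's axes as they then stand; what a row does not reach is not made up. A row lasts 1/8 s, in which the tool goes at most 62.5 mm and 0.188 rad, less where a joint would pass 70% of its speed; a pose out of reach is approached as far as the arm can. The fingers move at their own pace and stop on an object; clamp_n is the grip in N (left out, the last holds). Time passes only in rows, so rows that do not move let the fingers close. The tool returns the time, the measured TCP pose, the force, the opening and the grip force at its end. only (a regular expression) keeps the lines of the reply that match it, lines (a string "A,B") keeps lines A to B, and quiet returns only ok. Input that does not fit is refused with a message, and nothing moves.
- manip.state(): the state, without advancing time (a new reading comes with each control period).
- manip.capture(name): name is "side" or "top"; returns the picture (400x640x3 uint8, red, green, blue); there is no depth.
- manip.get_calibration(name): a dict with "fx", "fy", "cx", "cy" (pixels), "R" (3x3) and "t" (3): a world point X has camera coordinates R X + t. Camera axes: x right, y down, z forward; pixel columns grow to the right and rows downward; lengths in mm; the calibration is good to about 2 mm. A picture is of the moment at which its call begins. get_calibration takes no time and is no camera call.
- manip.job_done(): hands the job in; it is judged then, once.
The state is a dict: "time": time; "joints": joint angles; "qd": joint speeds; "joint_torque": joint torques, N m; "tcp_pos": TCP position; "orientation": TCP orientation; "contact_force": force on the tool from outside, world axes, zero at the start; "torque": the same for the moment, N m; "finger_gap": finger opening in mm; "finger_force": force on a finger pad.
Only numpy, scipy, OpenCV 4.12 (cv2) and the standard library are available. Lean on these libraries where they do the work, as an engineer would, in place of code of your own. Each camera call takes 0.05 s, during which the arm holds its last target. There are 200 camera calls.

## Working session

There is one attempt and no reset: what is moved stays moved. The work goes in short steps, Python scripts to look and compute and a tool call to move; the robot and the scene stay as the last step left them, time stands still between calls to the robot, and variables do not carry over. Pictures are saved under pics/ and viewed, at most 14 in all, crops included, and the job is handed in when it is done.

```bash
ls; mkdir -p pics
```

Run:
```python
from bench import manip
import cv2
print(manip.state()); print(manip.grip_point_offset)
for n in("side","top"):
    im=manip.capture(n); cv2.imwrite(f"pics/{n}0.png",im[:,:,::-1]); print(n,manip.get_calibration(n))
```

```text
bench.py
pics
{'time': 0.0, 'joints': array([ 1.08088186e+00,  2.45799473e-01,  1.55905966e+00, -2.56661461e-05,
        1.33869731e+00, -1.74093471e-01]), 'qd': array([ 1.06267930e-03,  2.15402712e-03, -1.42658132e-03, -1.32827286e-06,
        7.42950194e-04,  6.46513993e-04]), 'joint_torque': array([ 5.04171530e-04, -4.29492545e+01, -3.26129293e+01, -9.45003308e-05,
        5.27276716e-03, -2.85260157e-06]), 'tcp_pos': array([201.6086465 , 617.33596617, 230.16512562]), 'orientation': array([-4.93924953e-01, -3.10189635e+00,  2.92847267e-03]), 'contact_force': array([ 0.10262965,  0.74634494, -0.5009814 ]), 'torque': array([-0.03581873,  0.00511958,  0.00617498]), 'finger_force': 0.0, 'finger_gap': 85.62594056383877}
18.700000000000003
side {'fx': 446.0456765492249, 'fy': 446.0456765492249, 'cx': 318.26274753163165, 'cy': 205.3339375513922, 'R': array([[ 0.94029112, -0.34001505,  0.01556837],
       [-0.21659667, -0.63301512, -0.74322119],
       [ 0.2625614 ,  0.69547223, -0.66886463]]), 't': array([-539.39959092,  138.52308451,  988.5765203 ])}
top {'fx': 447.91718821138375, 'fy': 447.91718821138375, 'cx': 322.164438001696, 'cy': 208.6502046769554, 'R': array([[-0.13855062, -0.99035069, -0.00303992],
       [-0.96852929,  0.13613739, -0.20836898],
       [ 0.2067722 , -0.0259254 , -0.97804557]]), 't': array([ 62.71647083, 561.00208097, 954.72727138])}
```

View pics/top0.png

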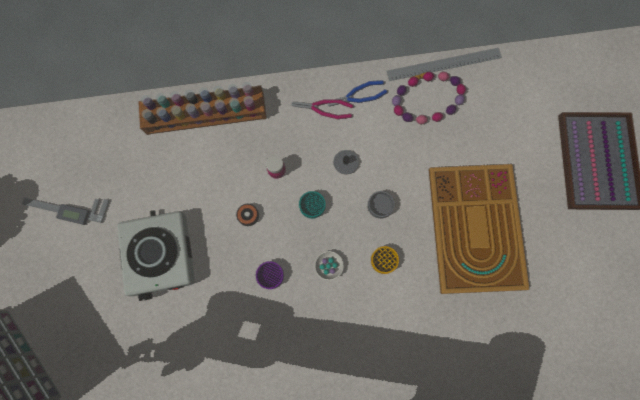

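View pics/side0.png

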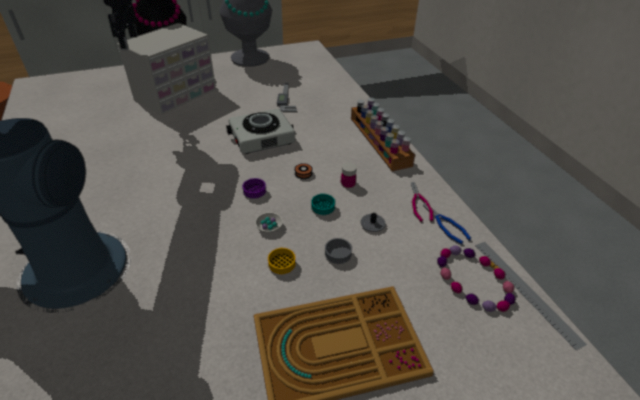

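Top: vibrator collar ≈(152,251), teal (313,205), purple (270,274), yellow (385,260), pan (380,205), lid (347,161), dish (330,264), jar (277,168), spool (247,214). The side view shows the same items. Next I'll enlarge both views for measuring.

Run:
```python
from bench import manip
import cv2,numpy as np
C=manip.get_calibration("top");print([ (n,(lambda c,p:(c["fx"]*p[0]/p[2]+c["cx"],c["fy"]*p[1]/p[2]+c["cy"]))(c,c["R"]@np.array([202,618,231.])+c["t"])) for n in("top","side") for c in [manip.get_calibration(n)]])
t=cv2.imread("pics/top0.png")[145:295,110:410]; s=cv2.imread("pics/side0.png")[100:280,220:400]
f=lambda a,k:cv2.convertScaleAbs(cv2.resize(a,None,fx=k,fy=k,interpolation=cv2.INTER_CUBIC),alpha=1.6)
cv2.imwrite("pics/t1.png",f(t,2.66)); cv2.imwrite("pics/s1.png",f(s,3.3))
```

```text
[('top', (np.float64(-20.956962813494044), np.float64(446.9071182870356))), ('side', (np.float64(129.94388216814755), np.float64(46.77957615899709)))]
```

View pics/t1.png

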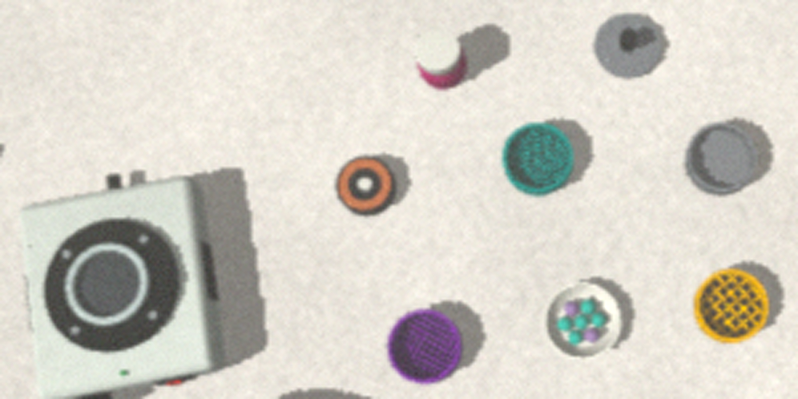

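View pics/s1.png

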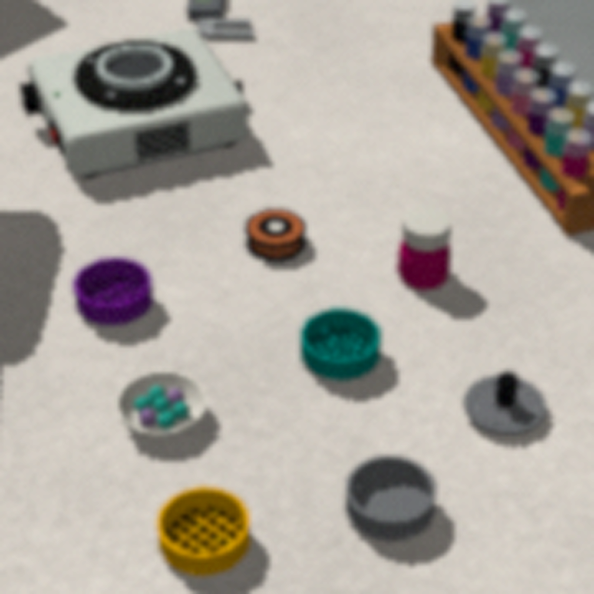

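Crops agree: purple t1(425,345), teal (539,158), yellow (732,305), pan (721,158), lid (629,45) with the knob at (628,38), collar (106,284). Now I'll fit silhouettes in both views.

Create fit.py:
```python
from bench import manip
import cv2,numpy as np
from scipy.optimize import least_squares
cal={n:manip.get_calibration(n) for n in("top","side")}
def proj(n,P):
    c=cal[n];q=P@c["R"].T+c["t"];return np.c_[c["fx"]*q[:,0]/q[:,2]+c["cx"],c["fy"]*q[:,1]/q[:,2]+c["cy"]]
A=np.linspace(0,2*np.pi,48,endpoint=False); D=np.c_[np.cos(A),np.sin(A)]
def model(x,rings):  # rings: (r,z) relative to origin
    return np.vstack([np.c_[x[0]+r*D[:,0],x[1]+r*D[:,1],np.full(48,x[2]+z)] for r,z in rings])
sup=lambda p:(p@D.T).max(0)
def comp(mask,pt):
    n,l,s,_=cv2.connectedComponentsWithStats(mask.astype(np.uint8)); pt=np.array(pt)
    ys,xs=np.nonzero(l); 
    k=np.argmin((xs-pt[0])**2+(ys-pt[1])**2); m=l==l[ys[k],xs[k]]
    ys,xs=np.nonzero(m); return np.c_[xs,ys].astype(float)
def fit(obs,rings,x0,free=("xyz")):
    x0=np.array(x0,float)
    # per-view dilation params absorb threshold bias
    def f(v,names): return np.concatenate([(sup(proj(n,model(v[:3],rings)))+v[3+i]-sup(obs[n])) for i,n in enumerate(names)])
    r=least_squares(f,[*x0,0,0],args=(("top","side"),),loss="soft_l1")
    out=[r.x.round(1), np.sqrt(np.mean(f(r.x,("top","side"))**2)).round(2)]
    for n in("top","side"):
        q=least_squares(lambda u:f([u[0],u[1],x0[2],u[2]],(n,)),[x0[0],x0[1],0],loss="soft_l1"); out.append(q.x.round(1))
    return out
def ray(n,px,z):
    c=cal[n];d=c["R"].T@np.array([(px[0]-c["cx"])/c["fx"],(px[1]-c["cy"])/c["fy"],1]);o=-c["R"].T@c["t"];return o+d*(z-o[2])/d[2]
```

Run:
```python
from fit import *
im={n:cv2.imread(f"pics/{n}0.png") for n in cal}
hsv={n:cv2.cvtColor(im[n],cv2.COLOR_BGR2HSV) for n in im}
cup=[(31,26),(31,6),(26.5,6),(23.5,0)]
def hm(n,a,b,s=110): h=hsv[n];return (h[...,0]>=a)&(h[...,0]<=b)&(h[...,1]>s)&(h[...,2]>25)
P=dict(teal=((313,205),(323,204),(80,98)),purple=((270,274),(254,188),(130,155)),yellow=((385,260),(282,261),(15,32)))
for k,(a,b,h) in P.items():
    o={"top":comp(hm("top",*h),a),"side":comp(hm("side",*h),b)}
    print(k,len(o["top"]),len(o["side"]),*fit(o,cup,[*ray("top",a,15)[:2],0]))
cool=lambda n:cv2.morphologyEx(((im[n][...,0].astype(int)-im[n][...,2]>=-1)).astype(np.uint8),cv2.MORPH_OPEN,np.ones((3,3)))
for k,a,b,r in(("pan",(380,205),(338,252),cup),):
    o={"top":comp(cool("top"),a),"side":comp(cool("side"),b)}
    print(k,len(o["top"]),len(o["side"]),*fit(o,r,[*ray("top",a,15)[:2],0]))
a,b=(345,163),(372,223)
o={"top":comp(cool("top"),a),"side":comp(cool("side"),b)}
print("lid",len(o["top"]),len(o["side"]),*fit(o,[(31,10),(31,6),(26.5,6),(23.5,0),(8,36)],[*ray("top",a,8)[:2],0]))
# rubber disc
o={}
for n,(a,R) in dict(top=((150,252),45),side=((262,122),45)).items():
    g=cv2.cvtColor(im[n],cv2.COLOR_BGR2GRAY); m=np.zeros_like(g); cv2.circle(m,a,36,1,-1)
    m&=(g<70).astype(np.uint8)
    o[n]=comp(m,(a[0]+ (20 if n=="top" else 16),a[1]+(0 if n=="top" else 4)))
print("disc",len(o["top"]),len(o["side"]),*fit(o,[(56,58),(56,50)],[*ray("top",(150,252),60)[:2],0]))
vis=[]
for n,(x,y,w,h) in dict(top=(110,215,80,80),side=(225,95,80,60)).items():
    vis.append(cv2.resize(im[n][y:y+h,x:x+w],(400,400*h//w),interpolation=0))
cv2.imwrite("pics/col.png",cv2.convertScaleAbs(np.vstack(vis)[:600] if 0 else np.hstack([vis[0],cv2.copyMakeBorder(vis[1],0,100,0,0,0)]),alpha=1.6))
```

```text
teal 258 401 [587.4   5.   -0.   -1.   -0.9] 0.49 [587.    5.1  -1. ] [587.7   5.   -0.9]
purple 16 355 [441.1 124.6  -1.1 -10.4  -1.1] 1.67 [446.5 123.8 -10.3] [437.3 123.3  -1.1]
yellow 522 623 [ 4.346e+02 -1.421e+02  1.000e-01 -1.000e-01 -3.000e-01] 0.18 [ 4.344e+02 -1.421e+02 -1.000e-01] [ 4.347e+02 -1.420e+02 -3.000e-01]
pan 409 547 [ 563.4 -157.5    1.6   -1.2   -0.8] 0.58 [ 563.  -157.5   -1.2] [ 564.6 -156.1   -0.7]
lid 344 336 [683.7 -89.8  -1.9  -1.   -0.9] 0.3 [682.9 -89.6  -1. ] [682.7 -91.5  -1. ]
disc 1140 524 [ 5.221e+02  3.743e+02 -2.000e+00 -6.000e-01 -5.000e-01] 0.37 [521.1 373.6  -0.7] [522.7 371.2  -0.6]
```

View pics/col.png

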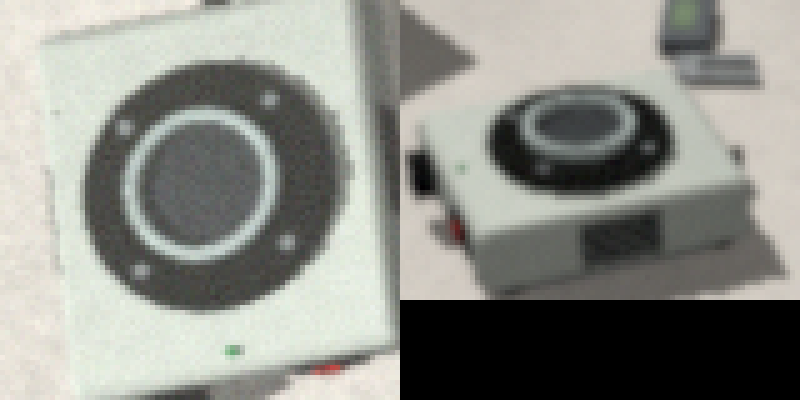

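The col.png picture shows the collar ring at top ≈(150,252) and side ≈(260,119.5). A shadow widens the disc on the right, so I'll fit the ring itself, and redo purple with a looser mask.

Run:
```python
from fit import *
im={n:cv2.imread(f"pics/{n}0.png") for n in cal}
cup=[(31,26),(31,6),(26.5,6),(23.5,0)]
o={}
for n,a in dict(top=(270,274),side=(254,188)).items():
    b,g,r=[im[n][...,i].astype(int) for i in range(3)]
    o[n]=comp(((b-g>18)&(r-g>3)),a)
print("purple",len(o["top"]),len(o["side"]),*fit(o,cup,[440,124,0]))
o={}
for n,(a,ax) in dict(top=((150,252),(20,20)),side=((260,119),(15,12))).items():
    g=cv2.cvtColor(im[n],cv2.COLOR_BGR2GRAY); m=np.zeros_like(g); cv2.ellipse(m,a,ax,0,0,360,1,-1)
    m&=(g>75).astype(np.uint8); o[n]=comp(m,(a[0]+(14 if n=="top" else -10),a[1]))
    print(n,np.ptp(o[n],axis=0),o[n].min(0))
print("collar",len(o["top"]),len(o["side"]),*fit(o,[(34,66),(34,59)],[521,374,0]))
```

```text
purple 490 391 [ 4.371e+02  1.246e+02  6.000e-01 -2.000e-01 -6.000e-01] 0.27 [ 4.369e+02  1.247e+02 -2.000e-01] [437.6 125.3  -0.5]
top [31. 31.] [134. 236.]
side [8. 9.] [250. 115.]
collar 319 28 [ 5.182e+02  3.746e+02  3.800e+00 -3.000e-01 -3.100e+00] 3.3 [ 5.212e+02  3.758e+02 -2.000e-01] [504.2 378.2  -5. ]
```

Create go.py:
```python
import sys,numpy as np
from bench import manip
from scipy.spatial.transform import Rotation as R
s=manip.state();o=R.from_rotvec(s["orientation"]);a=[float(v) for v in sys.argv[1:4]]
d=o.inv().apply(np.array(a)-s["tcp_pos"])
n=R.from_rotvec([-.4927,-3.1027,0])
print("t",round(s["time"],2),"pos",s["tcp_pos"].round(1),"gap",round(s["finger_gap"],1),"F",s["contact_force"].round(1),"\ntool delta",d.round(1),"dist",round(float(np.linalg.norm(d)),1),"rot",(o.inv()*n).as_rotvec().round(4))
```

Run:
```python
from fit import *
print(ray("side",(260.6,118.9),66))
for n,a,z in(("spool",(247.6,214.5),18),("dish",(329.5,264.5),18),("jar",(275.5,165),58)): print(n,ray("top",a,z).round())
```

```bash
python3 go.py 563.4 -157.2 120
```

```text
[523.02642883 372.91858323  66.        ]
spool [583. 159.  18.]
dish [441. -15.  18.]
jar [682.  77.  58.]
t 0.1 pos [201.6 617.4 230.3] gap 85.4 F [ 0.1  0.3 -1. ] 
tool delta [-584.5 -623.7  111.2] dist 862.0 rot [-0.0017 -0.0003 -0.0009]
```

Units first: shifts go in shares of 62.5 mm and turns go in shares of 2 pi rad. So -42.5 mm is -0.68, -40 mm is -0.64.

>>> jog_arm(
  offsets={"x":[-0.64, -0.64, -0.64, -0.64, -0.64, -0.64, -0.64, -0.64, -0.64, -0.64, -0.64, -0.64], "y":[-0.68, -0.68, -0.68, -0.68, -0.68, -0.68, -0.68, -0.68, -0.68, -0.68, -0.68, -0.68], "z":[0, 0, 0, 0, 0, 0, 0, 0, 0, 0.16, 0.32, 0.48], "drx":[0, 0, 0, 0, 0, 0, 0, 0, 0, 0, 0, 0], "dry":[0, 0, 0, 0, 0, 0, 0, 0, 0, 0, 0, 0], "drz":[0, 0, 0, 0, 0, 0, 0, 0, 0, 0, 0, 0], "aperture":[85, 85, 85, 85, 85, 85, 85, 85, 85, 85, 85, 85]},
  clamp_n=30,
)

```text
time: 1.6
tcp_pos: [499.6, -15.6, 172.8]
orientation: [0.495, 3.1, -0.0]
contact_force: [0.5, 0.5, 0.5]
finger_gap: 85.0
finger_force: 0.0
```

```bash
python3 go.py 563.4 -157.2 60
```

```text
t 1.6 pos [499.6 -15.6 172.8] gap 85.0 F [0.5 0.5 0.5] 
tool delta [-104.4 -114.8  113. ] dist 191.9 rot [ 0.0003  0.0023 -0.0015]
```

Scaled: 40 mm is 0.64, -38 mm is -0.608.

>>> jog_arm(
  offsets={"x":[-0.5568, -0.5568, -0.5568, 0, 0, 0], "y":[-0.608, -0.608, -0.608, 0, 0, 0], "z":[0.16, 0.48, 0.64, 0.496, 0, 0], "drx":[0, 0, 0, 0, 0, 0], "dry":[0, 0, 0, 0, 0, 0], "drz":[0, 0, 0, 0, 0, 0], "aperture":[85, 85, 85, 85, 85, 85]},
)

```text
time: 2.35
tcp_pos: [561.9, -152.1, 64.4]
orientation: [0.493, 3.102, -0.001]
contact_force: [-0.4, 0.7, 0.4]
finger_gap: 85.0
finger_force: 0.0
```

```bash
python3 go.py 563.4 -157.2 2
```

```text
t 2.35 pos [ 561.9 -152.1   64.4] gap 85.0 F [-0.4  0.7  0.4] 
tool delta [-2.9 -4.4 62.4] dist 62.6 rot [-0.0002  0.0012 -0.0002]
```

Scaled: 22 mm is 0.352, 20 mm is 0.32.

>>> jog_arm(
  offsets={"x":[-0.0464, 0, 0, 0, 0], "y":[-0.0704, 0, 0, 0, 0], "z":[0.32, 0.352, 0.192, 0, 0], "drx":[0, 0, 0, 0, 0], "dry":[0, 0, 0, 0, 0], "drz":[0, 0, 0, 0, 0], "aperture":[85, 85, 85, 85, 85]},
)

```text
time: 2.98
tcp_pos: [563.8, -157.6, 10.7]
orientation: [0.493, 3.101, -0.001]
contact_force: [0.4, 1.1, 0.1]
finger_gap: 84.8
finger_force: 0.0
```

```bash
python3 go.py 563.4 -157.2 2
```

Run:
```python
from bench import manip
import cv2
im=[manip.capture(n)[:,:,::-1] for n in("top","side")]
c=[im[0][120:260,310:450],im[1][180:320,270:410]]
cv2.imwrite("pics/g1.png",cv2.convertScaleAbs(cv2.hconcat([cv2.resize(x,(400,400),interpolation=2) for x in c]),alpha=1.6))
```

```text
t 2.98 pos [ 563.8 -157.6   10.7] gap 84.8 F [0.4 1.1 0.1] 
tool delta [0.5 0.3 8.7] dist 8.7 rot [-0.0004  0.0022 -0.0005]
```

View pics/g1.png

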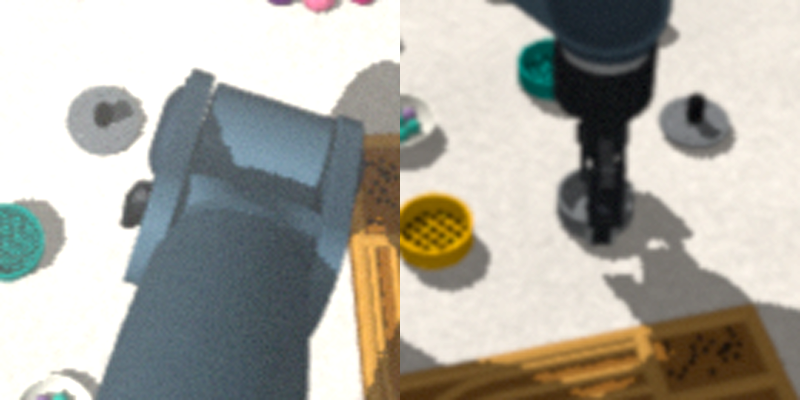

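The picture shows the near finger outside the pan wall at about (600,215) in the right half, with the pan centred between the fingers. I'll descend and close.

Scaled: 8 mm is 0.128.

>>> jog_arm(
  offsets={"x":[0, 0, 0, 0, 0, 0, 0], "y":[0, 0, 0, 0, 0, 0, 0], "z":[0.128, 0, 0, 0, 0, 0, 0], "drx":[0, 0, 0, 0, 0, 0, 0], "dry":[0, 0, 0, 0, 0, 0, 0], "drz":[0, 0, 0, 0, 0, 0, 0], "aperture":[85, 60, 55, 55, 55, 55, 55]},
)

```text
time: 3.95
tcp_pos: [562.8, -157.4, 1.3]
orientation: [-0.494, -3.102, -0.0]
contact_force: [0.3, -1.1, -0.5]
finger_gap: 61.6
finger_force: 32.7
```

```bash
python3 go.py 563.4 -157.2 2
```

```text
t 3.95 pos [ 562.8 -157.4    1.3] gap 61.6 F [ 0.3 -1.1 -0.5] 
tool delta [-0.5  0.3 -0.7] dist 0.9 rot [-0.     -0.0001 -0.0008]
```

Scaled: -40 mm is -0.64, -30 mm is -0.48.

>>> jog_arm(
  offsets={"x":[0, 0, 0, 0], "y":[0, 0, 0, 0], "z":[-0.24, -0.48, -0.64, -0.64], "drx":[0, 0, 0, 0], "dry":[0, 0, 0, 0], "drz":[0, 0, 0, 0], "aperture":[55, 55, 55, 55]},
)

```text
time: 4.45
tcp_pos: [562.9, -157.4, 128.7]
orientation: [0.494, 3.102, -0.0]
contact_force: [1.1, -0.2, 0.6]
finger_gap: 61.9
finger_force: 32.8
```

```bash
python3 go.py 521.7 374.6 122
```

```text
t 4.45 pos [ 562.9 -157.4  128.7] gap 61.9 F [ 1.1 -0.2  0.6] 
tool delta [204.4 492.9   6.4] dist 533.6 rot [-0.0001  0.0009 -0.0008]
```

Scaled: 50 mm is 0.8, 48.9 mm is 0.7824.

>>> jog_arm(
  offsets={"x":[0.288, 0.336, 0.336, 0.336, 0.336, 0.336, 0.336, 0.336, 0.336, 0.2944, 0, 0], "y":[0.704, 0.8, 0.8, 0.8, 0.8, 0.8, 0.8, 0.8, 0.8, 0.7824, 0, 0], "z":[0, 0, 0, 0, 0, 0, 0, 0, 0, 0, 0, 0], "drx":[0, 0, 0, 0, 0, 0, 0, 0, 0, 0, 0, 0], "dry":[0, 0, 0, 0, 0, 0, 0, 0, 0, 0, 0, 0], "drz":[0, 0, 0, 0, 0, 0, 0, 0, 0, 0, 0, 0], "aperture":[55, 55, 55, 55, 55, 55, 55, 55, 55, 55, 55, 55]},
)

```text
time: 5.95
tcp_pos: [521.7, 374.5, 127.0]
orientation: [0.493, 3.102, -0.0]
contact_force: [-0.4, -0.8, -0.2]
finger_gap: 61.6
finger_force: 32.9
```

```bash
python3 go.py 521.7 374.6 72;python3 - <<'E'
from bench import manip
import cv2
im=[manip.capture(n)[:,:,::-1] for n in("top","side")]
c=[im[0][180:320,80:220],im[1][40:180,190:330]]
cv2.imwrite("pics/g2.png",cv2.convertScaleAbs(cv2.hconcat([cv2.resize(x,(400,400),interpolation=2) for x in c]),alpha=1.6))
E
```

```text
t 5.95 pos [521.7 374.5 127. ] gap 61.6 F [-0.4 -0.8 -0.2] 
tool delta [ 0.   0.1 55. ] dist 55.0 rot [ 0.      0.0005 -0.0005]
```

View pics/g2.png

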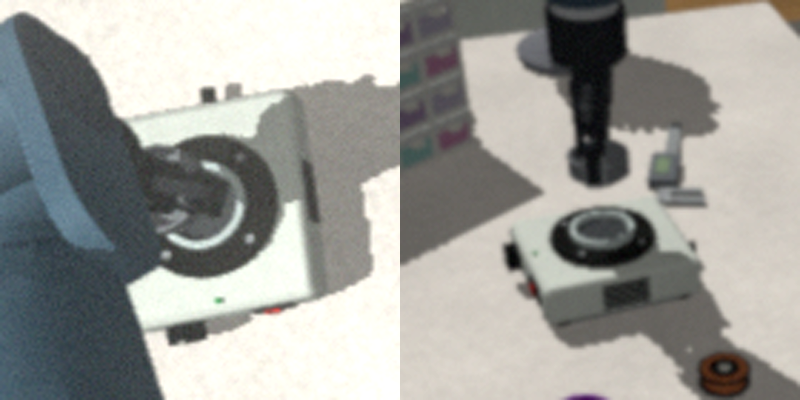

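The pan is held level over the collar (collar ring in the right half ≈(600,228)). I'll lower it slowly.

>>> jog_arm(
  offsets={"x":[0, 0, 0, 0, 0, 0, 0, 0], "y":[0, 0, 0, 0, 0, 0, 0, 0], "z":[0.32, 0.4, 0.192, 0.048, 0.032, 0.016, 0, 0], "drx":[0, 0, 0, 0, 0, 0, 0, 0], "dry":[0, 0, 0, 0, 0, 0, 0, 0], "drz":[0, 0, 0, 0, 0, 0, 0, 0], "aperture":[55, 55, 55, 55, 55, 55, 55, 55]},
)

```text
time: 7.05
tcp_pos: [521.9, 374.8, 63.8]
orientation: [0.494, 3.102, 0.001]
contact_force: [0.2, -0.4, -0.2]
finger_gap: 62.0
finger_force: 32.9
```

```bash
python3 go.py 521.7 374.6 61.3
```

```text
t 7.05 pos [521.9 374.8  63.8] gap 62.0 F [ 0.2 -0.4 -0.2] 
tool delta [ 0.1 -0.2  2.5] dist 2.5 rot [ 0.0005  0.0005 -0.0007]
```

Scaled: 1.5 mm is 0.024, 1 mm is 0.016.

>>> jog_arm(
  offsets={"x":[0, 0, 0, 0, 0], "y":[0, 0, 0, 0, 0], "z":[0.024, 0.016, 0.008, 0, 0], "drx":[0, 0, 0, 0, 0], "dry":[0, 0, 0, 0, 0], "drz":[0, 0, 0, 0, 0], "aperture":[55, 55, 55, 55, 55]},
)

```text
time: 7.68
tcp_pos: [521.7, 374.7, 61.3]
orientation: [-0.494, -3.102, 0.0]
contact_force: [-1.9, -1.9, 6.1]
finger_gap: 61.8
finger_force: 33.4
```

```bash
python3 go.py 521.7 374.6 61.3
```

```text
t 7.67 pos [521.7 374.7  61.3] gap 61.8 F [-1.9 -1.9  6.1] 
tool delta [ 0.  -0.1 -0. ] dist 0.1 rot [-0.0003 -0.0001 -0.0008]
```

Scaled: -40 mm is -0.64, -20 mm is -0.32.

>>> jog_arm(
  offsets={"x":[0, 0, 0, 0, 0, 0], "y":[0, 0, 0, 0, 0, 0], "z":[0, 0, 0, -0.32, -0.64, 0], "drx":[0, 0, 0, 0, 0, 0], "dry":[0, 0, 0, 0, 0, 0], "drz":[0, 0, 0, 0, 0, 0], "aperture":[70, 85, 85, 85, 85, 85]},
)

```text
time: 8.43
tcp_pos: [524.7, 376.1, 126.3]
orientation: [0.493, 3.095, 0.009]
contact_force: [0.4, 0.2, -0.2]
finger_gap: 85.1
finger_force: 0.0
```

```bash
python3 go.py 587.2 5 60
```

```text
t 8.43 pos [524.7 376.1 126.3] gap 85.1 F [ 0.4  0.2 -0.2] 
tool delta [-174.2 -333.8   65.3] dist 382.1 rot [ 0.0066  0.007  -0.0008]
```

Scaled: -46 mm is -0.736, -33 mm is -0.528.

>>> jog_arm(
  offsets={"x":[-0.272, -0.384, -0.384, -0.384, -0.384, -0.384, -0.384, -0.208, 0, 0, 0, 0], "y":[-0.528, -0.736, -0.736, -0.736, -0.736, -0.736, -0.736, -0.4, 0, 0, 0, 0], "z":[0, 0, 0, 0, 0, 0, 0.16, 0.4, 0.48, 0, 0, 0], "drx":[0, 0, 0, 0, 0, 0, 0, 0, 0, 0, 0, 0], "dry":[0, 0, 0, 0, 0, 0, 0, 0, 0, 0, 0, 0], "drz":[0, 0, 0, 0, 0, 0, 0, 0, 0, 0, 0, 0], "aperture":[85, 85, 85, 85, 85, 85, 85, 85, 85, 85, 85, 85]},
)

```text
time: 9.93
tcp_pos: [584.4, 3.4, 57.1]
orientation: [0.492, 3.1, -0.0]
contact_force: [0.3, -0.2, 0.3]
finger_gap: 85.4
finger_force: 0.0
```

```bash
python3 go.py 587.2 5 2;python3 - <<'E'
from fit import *
im={n:manip.capture(n)[:,:,::-1].copy() for n in("top","side")}
for n in im: cv2.imwrite(f"pics/{n}3.png",im[n])
c=[im["top"][200:300,100:200],im["side"][70:170,210:310]]
cv2.imwrite("pics/g3.png",cv2.convertScaleAbs(cv2.hconcat([cv2.resize(x,(400,400),interpolation=2) for x in c]),alpha=1.6))
E
```

```text
t 9.93 pos [584.4   3.4  57.1] gap 85.4 F [ 0.3 -0.2  0.3] 
tool delta [-2.   2.4 55.1] dist 55.2 rot [ 0.0003  0.0028 -0.0001]
```

View pics/g3.png

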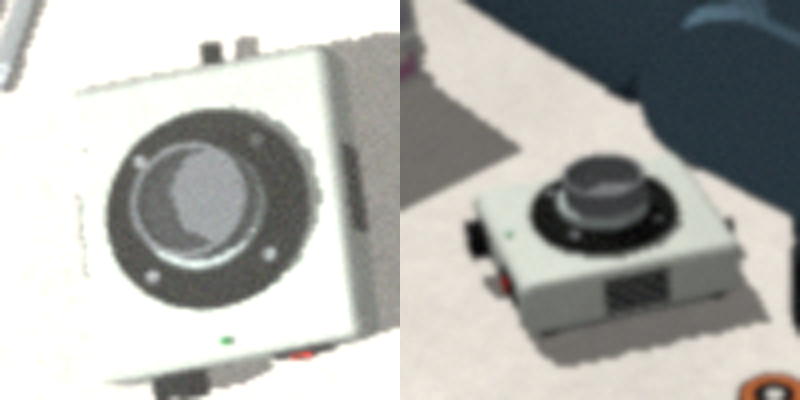

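The pan sits level in the collar (top rim centre ≈ crop (189,202) → pixel (147.2,250.6)). Next is teal.

Scaled: 20 mm is 0.32, 15 mm is 0.24.

```bash
python3 -c "
from fit import *
print(ray('top',(147.2,250.5),86), ray('side',(210+606/4,70+178/4),86))"
```

```text
[519.64331154 372.32920431  86.        ] [806.95330292 269.79082154  86.        ]
```

>>> jog_arm(
  offsets={"x":[-0.032, 0, 0, 0, 0, 0, 0, 0, 0, 0, 0], "y":[0.0384, 0, 0, 0, 0, 0, 0, 0, 0, 0, 0], "z":[0.24, 0.32, 0.224, 0.096, 0, 0, 0, 0, 0, 0, 0], "drx":[0, 0, 0, 0, 0, 0, 0, 0, 0, 0, 0], "dry":[0, 0, 0, 0, 0, 0, 0, 0, 0, 0, 0], "drz":[0, 0, 0, 0, 0, 0, 0, 0, 0, 0, 0], "aperture":[85, 85, 85, 85, 85, 60, 55, 55, 55, 55, 55]},
)

```text
time: 11.4
tcp_pos: [586.9, 4.6, 1.4]
orientation: [0.494, 3.101, -0.0]
contact_force: [-0.3, 0.5, 5.4]
finger_gap: 61.8
finger_force: 33.3
```

```bash
python3 go.py 587.2 5 1.5
```

```text
t 11.4 pos [586.9   4.6   1.4] gap 61.8 F [-0.3  0.5  5.4] 
tool delta [-0.2  0.5 -0.1] dist 0.5 rot [ 0.0002  0.0019 -0.0008]
```

Scaled: -45 mm is -0.72, -40 mm is -0.64.

```bash
python3 -c "
from fit import *
print(ray('side',(261.5,114.5),86))"
```

```text
[524.7912462  363.46137714  86.        ]
```

>>> jog_arm(
  offsets={"x":[0, 0, 0, 0, 0], "y":[0, 0, 0, 0, 0], "z":[-0.24, -0.48, -0.72, -0.64, -0.16], "drx":[0, 0, 0, 0, 0], "dry":[0, 0, 0, 0, 0], "drz":[0, 0, 0, 0, 0], "aperture":[55, 55, 55, 55, 55]},
)

```text
time: 12.02
tcp_pos: [587.6, 4.5, 144.0]
orientation: [0.493, 3.097, -0.0]
contact_force: [0.7, -0.0, -0.7]
finger_gap: 61.5
finger_force: 32.8
```

```bash
python3 go.py 521.7 374.4 142
```

```text
t 12.03 pos [587.6   4.5 144. ] gap 61.5 F [ 0.7 -0.  -0.7] 
tool delta [177.5 331.1   1.3] dist 375.7 rot [ 0.0008  0.0058 -0.0008]
```

Seating height and low side force confirm (521.7,374.6) better than that hand pick. I'll go there.

Scaled: 43 mm is 0.688, 41.1 mm is 0.6576.

>>> jog_arm(
  offsets={"x":[0.272, 0.368, 0.368, 0.368, 0.368, 0.368, 0.368, 0.36, 0, 0, 0], "y":[0.512, 0.688, 0.688, 0.688, 0.688, 0.688, 0.688, 0.6576, 0, 0, 0], "z":[0, 0, 0, 0, 0, 0, 0, 0, 0, 0, 0], "drx":[0, 0, 0, 0, 0, 0, 0, 0, 0, 0, 0], "dry":[0, 0, 0, 0, 0, 0, 0, 0, 0, 0, 0], "drz":[0, 0, 0, 0, 0, 0, 0, 0, 0, 0, 0], "aperture":[55, 55, 55, 55, 55, 55, 55, 55, 55, 55, 55]},
)

```text
time: 13.4
tcp_pos: [520.2, 373.4, 139.8]
orientation: [-0.496, -3.101, 0.001]
contact_force: [0.5, 0.2, -0.5]
finger_gap: 61.4
finger_force: 32.9
```

```bash
python3 go.py 521.7 374.5 81.3
```

```text
t 13.4 pos [520.2 373.4 139.8] gap 61.4 F [ 0.5  0.2 -0.5] 
tool delta [-1.2  1.6 58.5] dist 58.5 rot [-0.0009 -0.0007 -0.0023]
```

Seated TCP is expected at about 81.4. I'll stop about 3 mm above it, then creep.

Scaled: 20 mm is 0.32, 9 mm is 0.144.

>>> jog_arm(
  offsets={"x":[-0.0192, 0, 0, 0, 0, 0, 0, 0], "y":[0.0256, 0, 0, 0, 0, 0, 0, 0], "z":[0.32, 0.32, 0.144, 0.064, 0.032, 0.016, 0, 0], "drx":[0, 0, 0, 0, 0, 0, 0, 0], "dry":[0, 0, 0, 0, 0, 0, 0, 0], "drz":[0, 0, 0, 0, 0, 0, 0, 0], "aperture":[55, 55, 55, 55, 55, 55, 55, 55]},
)

```text
time: 14.4
tcp_pos: [521.9, 375.9, 84.8]
orientation: [0.494, 3.102, 0.001]
contact_force: [0.4, 0.0, 0.1]
finger_gap: 61.1
finger_force: 32.9
```

```bash
python3 go.py 521.7 374.6 81.4
```

```text
t 14.4 pos [521.9 375.9  84.8] gap 61.1 F [0.4 0.  0.1] 
tool delta [-0.2 -1.3  3.4] dist 3.7 rot [ 0.0005  0.0005 -0.0007]
```

Scaled: 1.5 mm is 0.024, -1.3 mm is -0.0208.

>>> jog_arm(
  offsets={"x":[0, 0, 0, 0, 0, 0], "y":[-0.0208, 0, 0, 0, 0, 0], "z":[0.024, 0.016, 0.0128, 0.008, 0, 0], "drx":[0, 0, 0, 0, 0, 0], "dry":[0, 0, 0, 0, 0, 0], "drz":[0, 0, 0, 0, 0, 0], "aperture":[55, 55, 55, 55, 55, 55]},
)

```text
time: 15.15
tcp_pos: [521.3, 374.5, 81.4]
orientation: [-0.494, -3.102, 0.001]
contact_force: [-4.0, -2.2, 5.8]
finger_gap: 61.2
finger_force: 33.5
```

```bash
python3 go.py 521.7 374.6 81.4
```

```text
t 15.15 pos [521.3 374.5  81.4] gap 61.2 F [-4.  -2.2  5.8] 
tool delta [-0.3  0.2  0. ] dist 0.4 rot [-0.0005 -0.0002 -0.0008]
```

Seated, with a slight sideways push toward -x,-y, so I'll bias the next target to (520.7,374). Release and fetch purple.

Scaled: -35 mm is -0.56, -20 mm is -0.32.

>>> jog_arm(
  offsets={"x":[0.0112, 0, 0, 0, 0, 0, 0, 0], "y":[-0.008, 0, 0, 0, 0, 0, 0, 0], "z":[0, 0, 0, 0, -0.32, -0.56, 0, 0], "drx":[0, 0, 0, 0, 0, 0, 0, 0], "dry":[0, 0, 0, 0, 0, 0, 0, 0], "drz":[0, 0, 0, 0, 0, 0, 0, 0], "aperture":[55, 70, 85, 85, 85, 85, 85, 85]},
)

```text
time: 16.15
tcp_pos: [520.6, 374.3, 136.1]
orientation: [0.494, 3.102, 0.001]
contact_force: [0.1, 0.1, -0.7]
finger_gap: 84.8
finger_force: 0.0
```

```bash
python3 go.py 437.2 124.7 60
```

```text
t 16.15 pos [520.6 374.3 136.1] gap 84.8 F [ 0.1  0.1 -0.7] 
tool delta [   1.8 -263.2   76. ] dist 273.9 rot [ 0.0005  0.0005 -0.0009]
```

Scaled: -46 mm is -0.736, -44.2 mm is -0.7072.

>>> jog_arm(
  offsets={"x":[0, 0, 0, 0, 0, 0.0288, 0, 0, 0, 0], "y":[-0.56, -0.736, -0.736, -0.736, -0.736, -0.7072, 0, 0, 0, 0], "z":[0, 0, 0, 0, 0.256, 0.48, 0.48, 0, 0, 0], "drx":[0, 0, 0, 0, 0, 0, 0, 0, 0, 0], "dry":[0, 0, 0, 0, 0, 0, 0, 0, 0, 0], "drz":[0, 0, 0, 0, 0, 0, 0, 0, 0, 0], "aperture":[85, 85, 85, 85, 85, 85, 85, 85, 85, 85]},
)

```text
time: 17.4
tcp_pos: [438.2, 125.1, 60.9]
orientation: [0.492, 3.1, 0.001]
contact_force: [0.7, 0.9, -0.3]
finger_gap: 85.2
finger_force: 0.0
```

```bash
python3 go.py 437.2 124.7 1.5;python3 - <<'E'
from fit import *
im={n:manip.capture(n)[:,:,::-1].copy() for n in("top","side")}
for n in im: cv2.imwrite(f"pics/{n}4.png",im[n])
c=[im["top"][200:300,100:200],im["side"][70:170,210:310]]
cv2.imwrite("pics/g4.png",cv2.convertScaleAbs(cv2.hconcat([cv2.resize(x,(400,400),interpolation=2) for x in c]),alpha=1.6))
o={}
for n,a in dict(top=(147,250),side=(260,105)).items():
    h=cv2.cvtColor(im[n],cv2.COLOR_BGR2HSV); o[n]=comp((h[...,0]>=78)&(h[...,0]<=100)&(h[...,1]>90)&(h[...,2]>20),a)
print(len(o["top"]),len(o["side"]),*fit(o,[(31,26),(31,6)],[521,374,80]))
E
```

```text
t 17.4 pos [438.2 125.1  60.9] gap 85.2 F [ 0.7  0.9 -0.3] 
tool delta [ 0.9 -0.7 59.3] dist 59.4 rot [0.0008 0.0022 0.0001]
550 2 [517.  366.6 102.8  -0.7 -10. ] 0.87 [ 5.208e+02  3.753e+02 -3.000e-01] [525.9 406.8  -9.7]
```

View pics/g4.png

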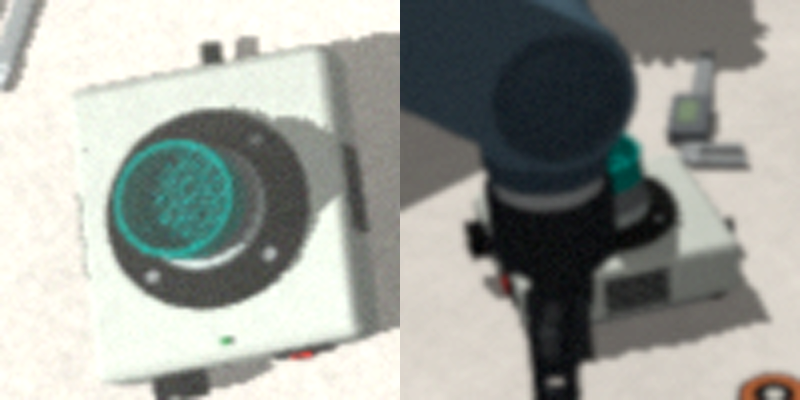

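Teal is seated and level (top-view fit (520.8,375.3)). Now purple.

Scaled: 20 mm is 0.32, 14 mm is 0.224.

>>> jog_arm(
  offsets={"x":[0.0144, 0, 0, 0, 0, 0, 0, 0, 0, 0, 0], "y":[-0.0112, 0, 0, 0, 0, 0, 0, 0, 0, 0, 0], "z":[0.32, 0.32, 0.224, 0.088, 0, 0, 0, 0, 0, 0, 0], "drx":[0, 0, 0, 0, 0, 0, 0, 0, 0, 0, 0], "dry":[0, 0, 0, 0, 0, 0, 0, 0, 0, 0, 0], "drz":[0, 0, 0, 0, 0, 0, 0, 0, 0, 0, 0], "aperture":[85, 85, 85, 85, 85, 60, 55, 55, 55, 55, 55]},
)

```text
time: 18.88
tcp_pos: [436.6, 124.3, 1.1]
orientation: [0.494, 3.101, 0.0]
contact_force: [-2.1, 1.0, 5.0]
finger_gap: 61.6
finger_force: 32.3
```

```bash
python3 go.py 437.2 124.7 1.5
```

```text
t 18.88 pos [436.6 124.3   1.1] gap 61.6 F [-2.1  1.   5. ] 
tool delta [-0.4  0.6 -0.4] dist 0.8 rot [ 0.0003  0.0011 -0.0007]
```

>>> jog_arm(
  offsets={"x":[0, 0, 0, 0, 0, 0], "y":[0, 0, 0, 0, 0, 0], "z":[-0.24, -0.48, -0.72, -0.72, -0.4, 0], "drx":[0, 0, 0, 0, 0, 0], "dry":[0, 0, 0, 0, 0, 0], "drz":[0, 0, 0, 0, 0, 0], "aperture":[55, 55, 55, 55, 55, 55]},
)

```text
time: 19.62
tcp_pos: [437.7, 124.4, 163.1]
orientation: [0.493, 3.096, 0.002]
contact_force: [-0.2, 0.4, -0.3]
finger_gap: 61.4
finger_force: 33.0
```

```bash
python3 go.py 520.9 374.4 161
```

```text
t 19.62 pos [437.7 124.4 163.1] gap 61.4 F [-0.2  0.4 -0.3] 
tool delta [ -1.4 263.5   2.7] dist 263.5 rot [ 0.0022  0.0062 -0.0007]
```

Scaled: 46.5 mm is 0.744, 46 mm is 0.736.

>>> jog_arm(
  offsets={"x":[0, 0, 0, 0, 0, -0.0224, 0, 0, 0, 0, 0, 0], "y":[0.528, 0.736, 0.736, 0.736, 0.736, 0.744, 0, 0, 0, 0, 0, 0], "z":[0, 0, 0, 0, 0, 0, 0, 0, 0.32, 0.32, 0, 0], "drx":[0, 0, 0, 0, 0, 0, 0, 0, 0, 0, 0, 0], "dry":[0, 0, 0, 0, 0, 0, 0, 0, 0, 0, 0, 0], "drz":[0, 0, 0, 0, 0, 0, 0, 0, 0, 0, 0, 0], "aperture":[55, 55, 55, 55, 55, 55, 55, 55, 55, 55, 55, 55]},
)

```text
time: 21.12
tcp_pos: [519.2, 374.1, 120.0]
orientation: [-0.494, -3.102, 0.0]
contact_force: [-0.1, -0.2, 0.2]
finger_gap: 61.6
finger_force: 33.1
```

```bash
python3 go.py 520.9 374.4 101.2
```

```text
t 21.12 pos [519.2 374.1 120. ] gap 61.6 F [-0.1 -0.2  0.2] 
tool delta [-1.5  0.8 18.8] dist 18.8 rot [-0.0001 -0.0001 -0.0011]
```

Scaled: 6 mm is 0.096, 5 mm is 0.08.

>>> jog_arm(
  offsets={"x":[-0.024, 0, 0, 0, 0, 0], "y":[0.0128, 0, 0, 0, 0, 0], "z":[0.096, 0.08, 0.048, 0.032, 0.016, 0], "drx":[0, 0, 0, 0, 0, 0], "dry":[0, 0, 0, 0, 0, 0], "drz":[0, 0, 0, 0, 0, 0], "aperture":[55, 55, 55, 55, 55, 55]},
)

```text
time: 21.88
tcp_pos: [520.8, 374.6, 103.1]
orientation: [0.494, 3.102, 0.0]
contact_force: [-0.6, 0.0, -0.2]
finger_gap: 61.5
finger_force: 33.1
```

```bash
python3 go.py 520.9 374.4 101.2
```

```text
t 21.88 pos [520.8 374.6 103.1] gap 61.5 F [-0.6  0.  -0.2] 
tool delta [-0.1 -0.2  1.9] dist 1.9 rot [ 0.      0.0001 -0.0008]
```

Scaled: 1 mm is 0.016, 0.5 mm is 0.008.

>>> jog_arm(
  offsets={"x":[0, 0, 0, 0, 0], "y":[0, 0, 0, 0, 0], "z":[0.016, 0.008, 0.0048, 0, 0], "drx":[0, 0, 0, 0, 0], "dry":[0, 0, 0, 0, 0], "drz":[0, 0, 0, 0, 0], "aperture":[55, 55, 55, 55, 55]},
)

```text
time: 22.5
tcp_pos: [520.8, 374.6, 101.3]
orientation: [-0.494, -3.103, -0.0]
contact_force: [0.1, 0.4, -0.7]
finger_gap: 61.6
finger_force: 33.1
```

```bash
python3 go.py 520.9 374.4 101.2
```

```text
t 22.5 pos [520.8 374.6 101.3] gap 61.6 F [ 0.1  0.4 -0.7] 
tool delta [-0.1 -0.2  0.1] dist 0.3 rot [ 0.     -0.     -0.0008]
```

No contact yet, so I'll creep another millimetre.

Scaled: 0.5 mm is 0.008.

>>> jog_arm(
  offsets={"x":[0, 0, 0, 0], "y":[0, 0, 0, 0], "z":[0.008, 0.008, 0, 0], "drx":[0, 0, 0, 0], "dry":[0, 0, 0, 0], "drz":[0, 0, 0, 0], "aperture":[55, 55, 55, 55]},
)

```text
time: 23.0
tcp_pos: [520.9, 374.7, 101.2]
orientation: [0.494, 3.102, -0.0]
contact_force: [-2.3, -1.8, 5.7]
finger_gap: 61.4
finger_force: 33.6
```

```bash
python3 go.py 520.9 374.4 101.2
```

```text
t 23.0 pos [520.9 374.7 101.2] gap 61.4 F [-2.3 -1.8  5.7] 
tool delta [-0.  -0.3 -0. ] dist 0.3 rot [-0.      0.0002 -0.0007]
```

Contact at the expected height. Release and go to yellow.

Scaled: -30 mm is -0.48, -15 mm is -0.24.

>>> jog_arm(
  offsets={"x":[0, 0, 0, 0, 0, 0, 0], "y":[0, 0, 0, 0, 0, 0, 0], "z":[0, 0, 0, -0.24, -0.48, 0, 0], "drx":[0, 0, 0, 0, 0, 0, 0], "dry":[0, 0, 0, 0, 0, 0, 0], "drz":[0, 0, 0, 0, 0, 0, 0], "aperture":[70, 85, 85, 85, 85, 85, 85]},
)

```text
time: 23.88
tcp_pos: [520.7, 374.5, 145.2]
orientation: [-0.494, -3.102, 0.0]
contact_force: [-0.5, 0.1, -0.3]
finger_gap: 85.0
finger_force: 0.0
```

```bash
python3 go.py 434.6 -142 60
```

```text
t 23.88 pos [520.7 374.5 145.2] gap 85.0 F [-0.5  0.1 -0.3] 
tool delta [ -78.6 -517.7   85.2] dist 530.5 rot [-0.0001 -0.0001 -0.0008]
```

Scaled: -55.7 mm is -0.8912, -53 mm is -0.848.

>>> jog_arm(
  offsets={"x":[-0.096, -0.128, -0.128, -0.128, -0.128, -0.128, -0.128, -0.128, -0.128, -0.1376, 0, 0], "y":[-0.608, -0.848, -0.848, -0.848, -0.848, -0.848, -0.848, -0.848, -0.848, -0.8912, 0, 0], "z":[0, 0, 0, 0, 0, 0, 0, 0, 0.16, 0.4, 0.48, 0.32], "drx":[0, 0, 0, 0, 0, 0, 0, 0, 0, 0, 0, 0], "dry":[0, 0, 0, 0, 0, 0, 0, 0, 0, 0, 0, 0], "drz":[0, 0, 0, 0, 0, 0, 0, 0, 0, 0, 0, 0], "aperture":[85, 85, 85, 85, 85, 85, 85, 85, 85, 85, 85, 85]},
)

```text
time: 25.38
tcp_pos: [433.1, -142.0, 57.9]
orientation: [-0.497, -3.099, -0.002]
contact_force: [0.3, -0.3, 0.3]
finger_gap: 85.0
finger_force: 0.0
```

>>> jog_arm(
  offsets={"x":[0, 0, 0], "y":[0, 0, 0], "z":[0, 0, 0], "drx":[0, 0, 0], "dry":[0, 0, 0], "drz":[0, 0, 0], "aperture":[85, 85, 85]},
)

```text
time: 25.75
tcp_pos: [435.5, -142.1, 61.2]
orientation: [0.493, 3.101, -0.001]
contact_force: [-1.0, 1.3, -1.6]
finger_gap: 84.8
finger_force: 0.0
```

```bash
python3 go.py 434.6 -142 1.5;python3 - <<'E'
from fit import *
im={n:manip.capture(n)[:,:,::-1].copy() for n in("top","side")}
for n in im: cv2.imwrite(f"pics/{n}5.png",im[n])
c=[im["top"][200:300,100:200],im["side"][70:170,210:310]]
cv2.imwrite("pics/g5.png",cv2.convertScaleAbs(cv2.hconcat([cv2.resize(x,(400,400),interpolation=2) for x in c]),alpha=1.6))
o={}
for n,a in dict(top=(146,249),side=(261,96)).items():
    b,g,r=[im[n][...,i].astype(int) for i in range(3)]; o[n]=comp(((b-g>18)&(r-g>3)),a)
print(len(o["top"]),len(o["side"]),*fit(o,[(31,26),(31,6)],[521,374,100]))
E
```

```text
t 25.75 pos [ 435.5 -142.1   61.2] gap 84.8 F [-1.   1.3 -1.6] 
tool delta [ 0.9 -0.2 59.7] dist 59.7 rot [-0.0005  0.0018 -0.0003]
586 3 [549.3 429.7 -39.4   1.6  -7.1] 53.72 [ 5.207e+02  3.753e+02 -4.000e-01] [827.3 260.4  -9.6]
```

View pics/g5.png

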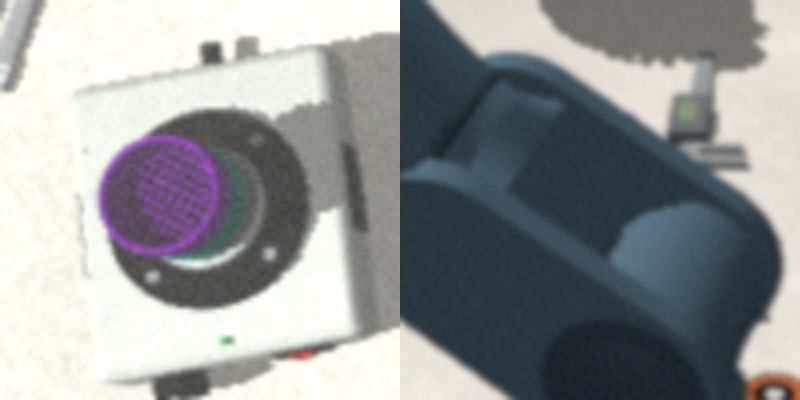

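Purple is seated (top fit (520.7,375.3), concentric with teal); the arm hides it in the side view. Now I'll grasp yellow.

Scaled: 20 mm is 0.32, 14 mm is 0.224.

>>> jog_arm(
  offsets={"x":[0.0144, 0, 0, 0, 0, 0, 0, 0, 0, 0, 0], "y":[-0.0032, 0, 0, 0, 0, 0, 0, 0, 0, 0, 0], "z":[0.32, 0.32, 0.224, 0.0912, 0, 0, 0, 0, 0, 0, 0], "drx":[0, 0, 0, 0, 0, 0, 0, 0, 0, 0, 0], "dry":[0, 0, 0, 0, 0, 0, 0, 0, 0, 0, 0], "drz":[0, 0, 0, 0, 0, 0, 0, 0, 0, 0, 0], "aperture":[85, 85, 85, 85, 85, 60, 55, 55, 55, 55, 55]},
)

```text
time: 27.22
tcp_pos: [434.5, -142.2, 1.6]
orientation: [0.494, 3.101, -0.001]
contact_force: [-1.9, 0.3, 5.1]
finger_gap: 61.4
finger_force: 32.8
```

```bash
python3 go.py 434.6 -142 1.5
```

```text
t 27.23 pos [ 434.5 -142.2    1.6] gap 61.4 F [-1.9  0.3  5.1] 
tool delta [-0.1  0.2  0.1] dist 0.3 rot [-0.0004  0.0013 -0.0007]
```

>>> jog_arm(
  offsets={"x":[0, 0, 0, 0, 0, 0], "y":[0, 0, 0, 0, 0, 0], "z":[-0.24, -0.48, -0.72, -0.72, -0.72, 0], "drx":[0, 0, 0, 0, 0, 0], "dry":[0, 0, 0, 0, 0, 0], "drz":[0, 0, 0, 0, 0, 0], "aperture":[55, 55, 55, 55, 55, 55]},
)

```text
time: 27.98
tcp_pos: [436.2, -143.3, 185.7]
orientation: [0.492, 3.093, -0.006]
contact_force: [-0.3, 0.7, -0.6]
finger_gap: 61.3
finger_force: 33.2
```

```bash
python3 go.py 520.8 374.6 181
```

```text
t 27.98 pos [ 436.2 -143.3  185.7] gap 61.3 F [-0.3  0.7 -0.6] 
tool delta [ 80.4 518.5   2.6] dist 524.7 rot [-0.0025  0.0099 -0.0007]
```

Scaled: 56 mm is 0.896, 53 mm is 0.848.

>>> jog_arm(
  offsets={"x":[0.096, 0.128, 0.128, 0.128, 0.128, 0.128, 0.128, 0.128, 0.128, 0.1296, 0, 0], "y":[0.608, 0.848, 0.848, 0.848, 0.848, 0.848, 0.848, 0.848, 0.848, 0.896, 0, 0], "z":[0, 0, 0, 0, 0, 0, 0, 0, 0, 0, 0, 0], "drx":[0, 0, 0, 0, 0, 0, 0, 0, 0, 0, 0, 0], "dry":[0, 0, 0, 0, 0, 0, 0, 0, 0, 0, 0, 0], "drz":[0, 0, 0, 0, 0, 0, 0, 0, 0, 0, 0, 0], "aperture":[55, 55, 55, 55, 55, 55, 55, 55, 55, 55, 55, 55]},
)

```text
time: 29.48
tcp_pos: [519.7, 374.3, 179.4]
orientation: [-0.493, -3.101, 0.003]
contact_force: [0.5, -0.8, 0.0]
finger_gap: 61.1
finger_force: 33.2
```

>>> jog_arm(
  offsets={"x":[0, 0, 0, 0], "y":[0, 0, 0, 0], "z":[0.32, 0.32, 0, 0], "drx":[0, 0, 0, 0], "dry":[0, 0, 0, 0], "drz":[0, 0, 0, 0], "aperture":[55, 55, 55, 55]},
)

```text
time: 29.98
tcp_pos: [520.6, 374.5, 140.5]
orientation: [-0.495, -3.102, 0.0]
contact_force: [0.3, -0.1, 1.4]
finger_gap: 61.5
finger_force: 33.3
```

```bash
python3 go.py 520.8 374.6 121.5
```

```text
t 29.98 pos [520.6 374.5 140.5] gap 61.5 F [ 0.3 -0.1  1.4] 
tool delta [-0.2  0.1 19. ] dist 19.0 rot [-0.0001 -0.0002 -0.0013]
```

Units first: shifts go in shares of 62.5 mm and turns go in shares of 2 pi rad. So 6 mm is 0.096, 3 mm is 0.048.

>>> jog_arm(
  offsets={"x":[0, 0, 0, 0, 0, 0], "y":[0, 0, 0, 0, 0, 0], "z":[0.096, 0.096, 0.048, 0.032, 0, 0], "drx":[0, 0, 0, 0, 0, 0], "dry":[0, 0, 0, 0, 0, 0], "drz":[0, 0, 0, 0, 0, 0], "aperture":[55, 55, 55, 55, 55, 55]},
)

```text
time: 30.72
tcp_pos: [520.6, 374.9, 123.8]
orientation: [0.494, 3.102, 0.0]
contact_force: [-0.7, -0.8, -0.6]
finger_gap: 61.4
finger_force: 33.3
```

```bash
python3 go.py 520.8 374.6 121.5
```

```text
t 30.73 pos [520.6 374.9 123.8] gap 61.4 F [-0.7 -0.8 -0.6] 
tool delta [-0.3 -0.2  2.3] dist 2.3 rot [ 0.0003  0.0003 -0.0008]
```

Scaled: 1 mm is 0.016, 0.7 mm is 0.0112.

>>> jog_arm(
  offsets={"x":[0, 0, 0, 0, 0], "y":[0, 0, 0, 0, 0], "z":[0.016, 0.0112, 0.008, 0, 0], "drx":[0, 0, 0, 0, 0], "dry":[0, 0, 0, 0, 0], "drz":[0, 0, 0, 0, 0], "aperture":[55, 55, 55, 55, 55]},
)

```text
time: 31.35
tcp_pos: [520.5, 374.8, 121.6]
orientation: [0.494, 3.102, -0.0]
contact_force: [-0.9, -0.3, 1.5]
finger_gap: 61.4
finger_force: 33.5
```

```bash
python3 go.py 520.8 374.6 121.5
```

```text
t 31.35 pos [520.5 374.8 121.6] gap 61.4 F [-0.9 -0.3  1.5] 
tool delta [-0.3 -0.1  0.1] dist 0.4 rot [-0.      0.0001 -0.0008]
```

Light contact is starting. Half a millimetre more, then release and rise.

Scaled: 0.5 mm is 0.008.

>>> jog_arm(
  offsets={"x":[0, 0], "y":[0, 0], "z":[0.008, 0], "drx":[0, 0], "dry":[0, 0], "drz":[0, 0], "aperture":[55, 55]},
)

```text
time: 31.6
tcp_pos: [520.6, 374.9, 121.6]
orientation: [0.494, 3.102, -0.0]
contact_force: [-2.8, -1.3, 4.7]
finger_gap: 61.4
finger_force: 33.8
```

>>> jog_arm(
  offsets={"x":[0, 0, 0, 0, 0, 0, 0], "y":[0, 0, 0, 0, 0, 0, 0], "z":[0, 0, 0, -0.24, -0.48, 0, 0], "drx":[0, 0, 0, 0, 0, 0, 0], "dry":[0, 0, 0, 0, 0, 0, 0], "drz":[0, 0, 0, 0, 0, 0, 0], "aperture":[70, 85, 85, 85, 85, 85, 85]},
)

```text
time: 32.48
tcp_pos: [520.3, 374.7, 165.8]
orientation: [-0.494, -3.102, 0.0]
contact_force: [0.3, 0.0, -0.1]
finger_gap: 85.1
finger_force: 0.0
```

```bash
python3 go.py 683.3 -90 90
```

```text
t 32.48 pos [520.3 374.7 165.8] gap 85.1 F [ 0.3  0.  -0.1] 
tool delta [-299.2 -391.1   75.8] dist 498.3 rot [-0.0001 -0.     -0.0009]
```

Scaled: -42.1 mm is -0.6736, -40 mm is -0.64.

>>> jog_arm(
  offsets={"x":[-0.352, -0.496, -0.496, -0.496, -0.496, -0.496, -0.496, -0.496, -0.496, -0.4672, 0, 0], "y":[-0.464, -0.64, -0.64, -0.64, -0.64, -0.64, -0.64, -0.64, -0.64, -0.6736, 0, 0], "z":[0, 0, 0, 0, 0, 0, 0, 0, 0, 0.32, 0.48, 0.4], "drx":[0, 0, 0, 0, 0, 0, 0, 0, 0, 0, 0, 0], "dry":[0, 0, 0, 0, 0, 0, 0, 0, 0, 0, 0, 0], "drz":[0, 0, 0, 0, 0, 0, 0, 0, 0, 0, 0, 0], "aperture":[60, 60, 60, 60, 60, 60, 60, 60, 60, 60, 60, 60]},
)

```text
time: 33.98
tcp_pos: [682.2, -90.5, 87.9]
orientation: [-0.496, -3.099, -0.001]
contact_force: [1.0, -0.9, 0.5]
finger_gap: 59.9
finger_force: 0.0
```

>>> jog_arm(
  offsets={"x":[0, 0, 0], "y":[0, 0, 0], "z":[0, 0, 0], "drx":[0, 0, 0], "dry":[0, 0, 0], "drz":[0, 0, 0], "aperture":[60, 60, 60]},
)

```text
time: 34.35
tcp_pos: [684.3, -89.9, 92.6]
orientation: [0.493, 3.1, -0.001]
contact_force: [-1.1, 0.2, 0.3]
finger_gap: 59.9
finger_force: 0.0
```

```bash
python3 go.py 683.3 -90 14;python3 - <<'E'
from fit import *
im={n:manip.capture(n)[:,:,::-1].copy() for n in("top","side")}
for n in im: cv2.imwrite(f"pics/{n}6.png",im[n])
c=[im["top"][200:300,100:200],im["side"][60:160,210:310],im["side"][160:260,330:430]]
cv2.imwrite("pics/g6.png",cv2.convertScaleAbs(cv2.hconcat([cv2.resize(x,(266,266),interpolation=2) for x in c]),alpha=1.6))
o={}
for n,a in dict(top=(144,248),side=(261,88)).items():
    h=cv2.cvtColor(im[n],cv2.COLOR_BGR2HSV); o[n]=comp((h[...,0]>=15)&(h[...,0]<=32)&(h[...,1]>110)&(h[...,2]>25),a)
print(len(o["top"]),len(o["side"]),*fit(o,[(31,26),(31,6)],[521,374,120]))
E
```

```text
t 34.35 pos [684.3 -89.9  92.6] gap 59.9 F [-1.1  0.2  0.3] 
tool delta [ 1.2 -0.4 78.6] dist 78.6 rot [ 0.      0.0026 -0.0005]
704 292 [ 5.205e+02  3.752e+02  1.192e+02 -3.000e-01 -6.000e-01] 0.3 [ 5.199e+02  3.749e+02 -3.000e-01] [520.9 373.8  -0.6]
```

View pics/g6.png

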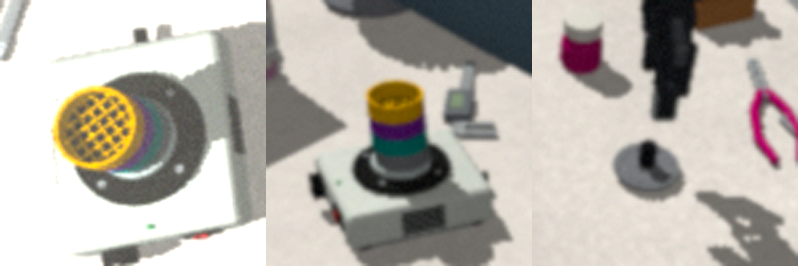

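The stack is straight, with yellow fitted at (520.5,375.2,119.2). The lid stands upright below the gripper, knob at crop (648,153). Now I'll grasp the knob.

Scaled: 30 mm is 0.48, 25 mm is 0.4.

>>> jog_arm(
  offsets={"x":[0.0192, 0, 0, 0, 0, 0, 0, 0, 0, 0, 0, 0], "y":[-0.0064, 0, 0, 0, 0, 0, 0, 0, 0, 0, 0, 0], "z":[0.4, 0.48, 0.256, 0.112, 0, 0, 0, 0, 0, 0, 0, 0], "drx":[0, 0, 0, 0, 0, 0, 0, 0, 0, 0, 0, 0], "dry":[0, 0, 0, 0, 0, 0, 0, 0, 0, 0, 0, 0], "drz":[0, 0, 0, 0, 0, 0, 0, 0, 0, 0, 0, 0], "aperture":[60, 50, 50, 50, 50, 10, 10, 10, 10, 10, 10, 10]},
)

```text
time: 35.95
tcp_pos: [683.0, -90.1, 14.1]
orientation: [0.494, 3.101, -0.0]
contact_force: [-0.7, 0.2, 5.8]
finger_gap: 15.0
finger_force: 29.6
```

```bash
python3 go.py 683.2 -90 14
```

```text
t 35.95 pos [683.  -90.1  14.1] gap 15.0 F [-0.7  0.2  5.8] 
tool delta [-0.1  0.2  0.1] dist 0.3 rot [ 0.      0.0019 -0.0008]
```

Scaled: -45 mm is -0.72, -40 mm is -0.64.

>>> jog_arm(
  offsets={"x":[0, 0, 0, 0, 0, 0, 0, 0], "y":[0, 0, 0, 0, 0, 0, 0, 0], "z":[-0.24, -0.48, -0.72, -0.72, -0.64, -0.24, 0, 0], "drx":[0, 0, 0, 0, 0, 0, 0, 0], "dry":[0, 0, 0, 0, 0, 0, 0, 0], "drz":[0, 0, 0, 0, 0, 0, 0, 0], "aperture":[10, 10, 10, 10, 10, 10, 10, 10]},
)

```text
time: 36.95
tcp_pos: [680.9, -89.5, 200.1]
orientation: [-0.493, -3.098, -0.001]
contact_force: [-0.1, -0.6, -1.0]
finger_gap: 14.6
finger_force: 29.3
```

```bash
python3 go.py 520.6 374.8 204
```

```text
t 36.95 pos [680.9 -89.5 200.1] gap 14.6 F [-0.1 -0.6 -1. ] 
tool delta [296.6 391.6  -2.6] dist 491.2 rot [-0.0001 -0.0043 -0.0009]
```

Scaled: 41.8 mm is 0.6688, 41 mm is 0.656.

>>> jog_arm(
  offsets={"x":[0.352, 0.496, 0.496, 0.496, 0.496, 0.496, 0.496, 0.496, 0.496, 0.4576, 0, 0], "y":[0.464, 0.64, 0.64, 0.64, 0.64, 0.64, 0.64, 0.64, 0.656, 0.6688, 0, 0], "z":[0, 0, 0, 0, 0, 0, 0, 0, 0, 0, 0, 0], "drx":[0, 0, 0, 0, 0, 0, 0, 0, 0, 0, 0, 0], "dry":[0, 0, 0, 0, 0, 0, 0, 0, 0, 0, 0, 0], "drz":[0, 0, 0, 0, 0, 0, 0, 0, 0, 0, 0, 0], "aperture":[10, 10, 10, 10, 10, 10, 10, 10, 10, 10, 10, 10]},
)

```text
time: 38.45
tcp_pos: [519.4, 374.7, 201.0]
orientation: [-0.493, -3.1, 0.003]
contact_force: [0.2, -0.0, 0.3]
finger_gap: 15.0
finger_force: 29.4
```

>>> jog_arm(
  offsets={"x":[0, 0, 0, 0, 0], "y":[0, 0, 0, 0, 0], "z":[0.24, 0.24, 0, 0, 0], "drx":[0, 0, 0, 0, 0], "dry":[0, 0, 0, 0, 0], "drz":[0, 0, 0, 0, 0], "aperture":[10, 10, 10, 10, 10]},
)

```text
time: 39.08
tcp_pos: [520.4, 375.4, 173.6]
orientation: [0.494, 3.101, 0.001]
contact_force: [0.4, 0.2, 0.5]
finger_gap: 14.7
finger_force: 29.4
```

```bash
python3 go.py 520.6 374.8 154
```

Run:
```python
from fit import *
im={n:manip.capture(n)[:,:,::-1].copy() for n in("top","side")}
c=[im["top"][190:290,90:190],im["side"][40:140,210:310]]
cv2.imwrite("pics/g7.png",cv2.convertScaleAbs(cv2.hconcat([cv2.resize(x,(400,400),interpolation=2) for x in c]),alpha=1.6))
```

```text
t 39.08 pos [520.4 375.4 173.6] gap 14.7 F [0.4 0.2 0.5] 
tool delta [-0.3 -0.5 19.6] dist 19.6 rot [ 0.0009  0.0009 -0.001 ]
```

View pics/g7.png

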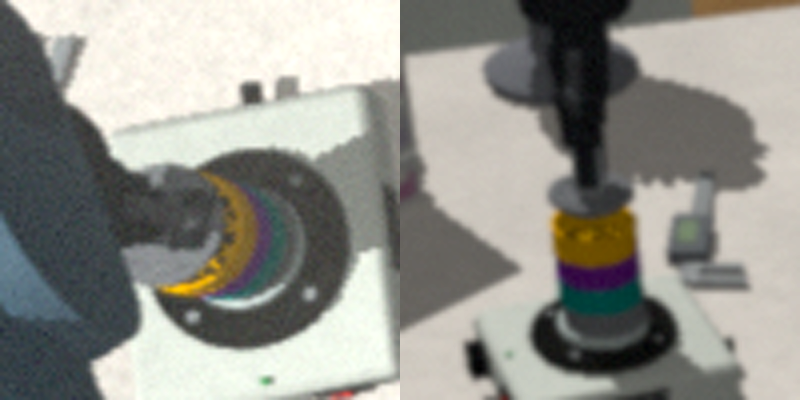

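The lid hangs level, with its axis at crop x≈590 following the stack's own lean in perspective (pan 600, teal 598, yellow 594). I'll lower it.

Scaled: 6 mm is 0.096, 3 mm is 0.048.

>>> jog_arm(
  offsets={"x":[0, 0, 0, 0, 0, 0], "y":[0, 0, 0, 0, 0, 0], "z":[0.096, 0.096, 0.048, 0.032, 0, 0], "drx":[0, 0, 0, 0, 0, 0], "dry":[0, 0, 0, 0, 0, 0], "drz":[0, 0, 0, 0, 0, 0], "aperture":[10, 10, 10, 10, 10, 10]},
)

```text
time: 39.92
tcp_pos: [520.1, 375.4, 156.1]
orientation: [0.494, 3.102, 0.0]
contact_force: [-0.2, 0.1, -0.2]
finger_gap: 14.4
finger_force: 29.4
```

```bash
python3 go.py 520.6 374.8 154
```

```text
t 39.92 pos [520.1 375.4 156.1] gap 14.4 F [-0.2  0.1 -0.2] 
tool delta [-0.6 -0.4  2.1] dist 2.2 rot [ 0.0002  0.0003 -0.0008]
```

Scaled: 1 mm is 0.016, 0.7 mm is 0.0112.

>>> jog_arm(
  offsets={"x":[0, 0, 0, 0, 0], "y":[0, 0, 0, 0, 0], "z":[0.016, 0.0112, 0.008, 0, 0], "drx":[0, 0, 0, 0, 0], "dry":[0, 0, 0, 0, 0], "drz":[0, 0, 0, 0, 0], "aperture":[10, 10, 10, 10, 10]},
)

```text
time: 40.55
tcp_pos: [520.1, 375.3, 154.1]
orientation: [0.494, 3.102, 0.0]
contact_force: [-0.8, -0.7, 2.8]
finger_gap: 14.5
finger_force: 29.6
```

```bash
python3 go.py 520.6 374.8 154
```

```text
t 40.55 pos [520.1 375.3 154.1] gap 14.5 F [-0.8 -0.7  2.8] 
tool delta [-0.6 -0.3  0.1] dist 0.7 rot [ 0.0002  0.0003 -0.0008]
```

Contact at the seated height. Half a millimetre more, release, rise and back off.

Scaled: -50 mm is -0.8, -40 mm is -0.64.

>>> jog_arm(
  offsets={"x":[0, 0, 0, 0, 0, 0, 0, 0, 0, 0, 0, 0], "y":[0, 0, 0, 0, 0, 0, 0, 0, -0.48, -0.8, -0.8, -0.8], "z":[0.008, 0, 0, 0, 0, -0.16, -0.48, -0.64, 0, 0, 0, 0], "drx":[0, 0, 0, 0, 0, 0, 0, 0, 0, 0, 0, 0], "dry":[0, 0, 0, 0, 0, 0, 0, 0, 0, 0, 0, 0], "drz":[0, 0, 0, 0, 0, 0, 0, 0, 0, 0, 0, 0], "aperture":[10, 10, 30, 50, 50, 50, 50, 50, 50, 50, 50, 50]},
)

```text
time: 42.05
tcp_pos: [463.7, 202.9, 234.0]
orientation: [0.493, 3.101, 0.001]
contact_force: [0.4, -0.6, 0.3]
finger_gap: 50.1
finger_force: 0.0
```

>>> jog_arm(
  offsets={"x":[0, 0, 0, 0, 0, 0, 0], "y":[-0.8, -0.8, -0.8, 0, 0, 0, 0], "z":[0, 0, 0, 0, 0, 0, 0], "drx":[0, 0, 0, 0, 0, 0, 0], "dry":[0, 0, 0, 0, 0, 0, 0], "drz":[0, 0, 0, 0, 0, 0, 0], "aperture":[50, 50, 50, 50, 50, 50, 50]},
)

```text
time: 42.92
tcp_pos: [417.6, 62.4, 233.2]
orientation: [-0.491, -3.103, -0.0]
contact_force: [-0.0, -0.3, 0.7]
finger_gap: 49.9
finger_force: 0.0
```

Run:
```python
from fit import *
im={n:manip.capture(n)[:,:,::-1].copy() for n in("top","side")}
c=[im["top"][190:290,90:190],im["side"][40:140,210:310]]
cv2.imwrite("pics/g8.png",cv2.convertScaleAbs(cv2.hconcat([cv2.resize(x,(400,400),interpolation=2) for x in c]),alpha=1.6))
```

```text
(no output)
```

View pics/g8.png

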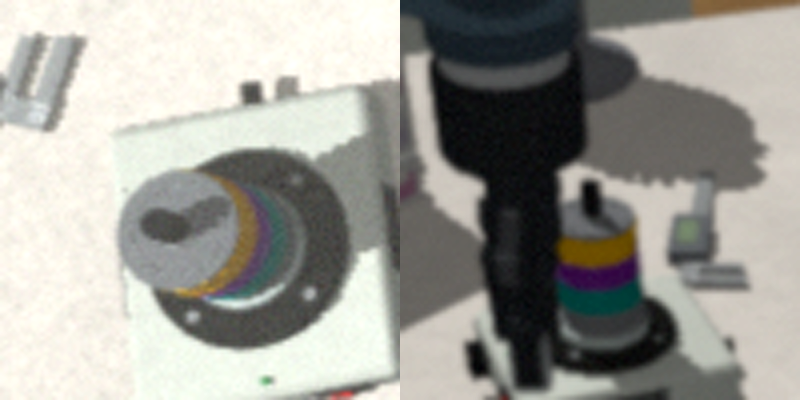

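The full stack is straight and the lid lies flat on yellow (crop (180,230) in the top half, (597,215) in the side half). The gripper is clear, so I'll hand in.

```bash
python3 -c "
from bench import manip
print(manip.job_done())"
```

```text
the job is handed in; nothing more can be done
None
```

The full stack (pan, teal, purple, yellow, lid) is on the vibrator, straight and seated in the last pictures; I handed it in at about 43 s without touching the jar, spool or dish, and no verdict came back.

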